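# Shut the draft shield and tare the balance

### The job

Tare the balance with its empty dish on the pan: with the fingertips, gently draw the open glass top door of its draft shield fully shut, pushing on the back of the black tab without gripping it. Only when the door is shut, lightly press the tare key (the long bar key at the right end of the key row), let it come up again and withdraw the hand. Press no other key, and leave the dish and the loose things round the balance alone.

Things in the scene. Friction and masses are not known exactly. Their poses are not given: they have to be found in the camera images.
- balance: white laboratory balance, 262 mm deep (x axis, to its back), 190 wide (y axis, to its left), fixed; origin: centre of its underside. Front: key panel sloping down 0.17 rad to the front, 43 to 57 mm high. Behind it a glass draft shield, x -50 to +75, y -76 to +76 mm, walls to 124, side rails to 134 mm high, then a white housing to 124 mm. The pan inside the shield is at 65 mm
- shield_door (a joint): sliding glass top door of the shield, in metres: 0 fully shut (towards the key panel), 0.075 fully open (towards the back of the balance); slides stiffly (about 1.5 N), stays where it is left, hard stop at 0
- door_tab (a point): centre of the top of the door's upright black tab at the door's front edge: 7 mm thick (balance's x), 52 mm wide (its y), top 22 mm above the glass of the door, which reaches back 114 mm from the tab and lies 130 mm above the worktop; a 2 mm higher bar, 10 mm deep, runs under the tab. Its ribbed front half ends 2 mm lower. Axes as the balance's
- long_key (a joint): travel of the tare key, the one long bar key (48 mm wide, 18 mm deep), at the right end of the key row, in metres: 0 up, 0.004 fully down, square to the sloping panel; sprung: 1 N starts it, 5 N pushes it right down; counts as pressed beyond 0.0025 (3.5 N); springs back by itself
- long_key_top (a point): centre of the top face of the tare key, 5 mm proud of the panel; x and y axes along the panel's depth and width. The glass front of the shield stands 61 mm behind it
- key_left (a joint): travel of the leftmost of the three small keys (14 x 16 mm, in one row with the tare key, 118 mm to the left of its centre), in metres, 0 up, 0.004 down
- key_second (a joint): travel of the second small key (88 mm to the left of the tare key's centre), in metres, 0 up, 0.004 down
- key_third (a joint): travel of the third small key (58 mm to the left of the tare key's centre), in metres, 0 up, 0.004 down
- dish: empty aluminium weighing dish, 56 mm across, 16 mm high, standing loose on the pan inside the shield, near its middle; origin at the centre of its underside
- vial_1: sample vial with a pale cap, 12 mm across, 33 mm tall, standing loose on the worktop to the left of the balance; origin at the centre of its foot
- vial_2: sample vial with a blue cap, same size, standing loose beside the other; origin at the centre of its foot
- screwdriver_small: small screwdriver, 136 mm long, 18 mm thick, lying loose on the worktop to the right of the balance along its side; origin midway along it, at worktop height
- marker_blue: marker pen, 135 mm long, 15 mm thick, lying loose on the worktop just in front of the balance, roughly parallel to its front; origin midway along it, at worktop height
- septa_carton: small carton, 42 x 74 x 48 mm, standing loose on the worktop to the right of the balance; origin at the centre of its underside
- brass_union: brass tube fitting, 22 x 39 x 19 mm, lying loose on the worktop to the right; origin at the centre of its underside
Mind the look-alikes: they are no part of the job. Of the things that look like the dish, the largest one is meant.

How it is judged:
By the outcome, as a careful person would: the job done as asked, in the order asked, and still so for the second after the job is handed in, with the robot touching nothing.
It also fails if it takes over 40 s, if anything falls off the work surface, if the arm or the gripper's body presses on something with over 40 N, if the wrist force passes 120 N, or if a joint passes its speed limit or range.

### The arm

A 6-joint arm with a two-finger parallel gripper is mounted at the origin on a cart in front of the work surface, level with it; the furniture and walls round the work are solid. World frame = base frame: x ahead of the robot, y to its left, z up, the work surface at z = 0. Lengths are in m, angles in rad, forces in N, time in s.
With the tool pointing down it reaches from about 0.3 to 0.875 m from the base axis. Payload 4.2 kg.
Tool frame: the origin (TCP) lies midway between the tips of the shut fingers; the grasp point (between the pads) lies 19 mm behind it; z points along the fingers, x is the direction in which the jaws open and shut, and the axes are right-handed (so a half turn about z gives the same grasp; the last joint's range is limited). The gripper opens to 85 mm and grips with 20 to 120 N. Pads are 22 mm wide; open, the fingers measure 114 mm over their backs; the gripper's body (76 mm by 85 mm) begins 54 mm behind the grasp point. The pads swing forward as they close: fully open they stand 13 mm farther back than shut.
Start: joints at [-1.153, 0.32, 1.565, -0, 1.257, -0.02], TCP at [0.244, -0.521, 0.231] pointing down, gripper open.
Joint ranges: [-3.11, 3.11], [-0.84, 2.01], [0.21, 2.61], [-1.34, 4.49], [0.05, 2.63], [-2.56, 2.56]. Speed limits (rad/s): [2.57, 2.57, 3.14, 3.14, 3.14, 3.14].

### API

Orientations are given as [roll, pitch, yaw] about the fixed x, y, z axes, in that order (R = Rz(yaw) Ry(pitch) Rx(roll)).
In Python, from cell import state, cams, workorder gives the robot as it stands.
- The arm moves only by the shell command python3 -m inch 'ROWS'. ROWS is text: rows parted by semicolons, each of 7 numbers parted by spaces: the closure, from -1 (fully open) to 1 (shut), then the shift along the tool's x, y, z each as a share of 25 mm, from -1 to 1, then the turn, a rotation vector about the tool's x, y, z each as a share of 4 degrees, from -1 to 1. A call has 1 to 20 rows; each row shifts and turns the pose as measured when the row begins, along the tool's axes as they then stand; what a row does not reach is not made up. A row lasts 1/10 s, in which the tool goes at most 50 mm and 8.59 degrees, less where a joint would pass 70% of its speed; a pose out of reach is approached as far as the arm can. A call with a number of a shift or a turn outside -1 to 1 is refused whole. A call with a gripper value outside its range is refused whole. The fingers move at their own pace and stop on an object; the grip force is fixed at half the most. Time passes only in rows, so rows that do not move let the fingers close. It gives the time, the measured TCP pose, the force and the opening at its end, in the units of the state.
- state(): the state, without advancing time (a new reading comes with each control period).
- cams.read_camera(name): name is "scene" or "top" or "wrist"; returns the picture (384x512x3 uint8, red, green, blue); there is no depth.
- cams.camera_info(name): a dict with "fx", "fy", "cx", "cy" (pixels), "T" (4x4, takes a point from camera to world coordinates). Camera axes: x right, y down, z forward; pixel columns grow to the right and rows downward; lengths in m; the calibration is good to about 2 mm. A picture is of the moment at which its call begins: read the wrist's pose just before it. camera_info takes no time and is no camera call; for the wrist camera it gives the pose at the moment of the call.
- workorder.sign_off(): hands the job in, once; it reports no verdict.
The state is a dict: "clock": time; "joint_pos": joint angles; "joint_velocities": joint speeds; "joint_efforts": joint torques, N m; "eef_pos": TCP position; "orientation": TCP orientation; "wrist_force": force on the tool from outside, world axes, zero at the start; "ft_torque": the same for the moment, N m; "width": finger opening in m.
Only numpy, scipy, OpenCV 4.12 (cv2) and the standard library are available. Lean on these libraries where they do the work, as an engineer would, in place of code of your own. Each camera call takes 0.05 s, during which the arm holds its last target.

## Working session

There is one attempt and no reset: what is moved stays moved. The work goes in short steps, Python scripts to look and compute and a shell command to move; the robot and the scene stay as the last step left them, time stands still between calls to the robot, and variables do not carry over. Pictures are saved under pics/ and viewed, and the job is handed in when it is done.

```bash
ls; mkdir -p pics; python3 - <<'E'
from cell import state,cams
import cv2
print(state())
for n in("scene","top","wrist"):
    i=cams.camera_info(n);print(n,i)
    cv2.imwrite(f"pics/{n}0.png",cv2.cvtColor(cams.read_camera(n),cv2.COLOR_RGB2BGR))
E
```

```text
pics
{'clock': 0.0, 'joint_pos': array([-1.15297697e+00,  3.20291553e-01,  1.56569849e+00,  5.94270188e-06,
        1.25739082e+00, -2.00035876e-02]), 'joint_velocities': array([ 0.00047297, -0.00034494, -0.00021739,  0.00199461, -0.00066894,
        0.00081544]), 'joint_efforts': array([-1.13129969e-03, -4.15528750e+01, -2.34158742e+01, -3.43665943e-04,
        8.40058870e-03, -3.82748979e-06]), 'eef_pos': array([ 0.24358576, -0.52032083,  0.2304749 ]), 'orientation': array([-3.14155124e+00,  1.78773869e-03, -1.13297518e+00]), 'wrist_force': array([-0.01726408,  0.22061499,  0.10003468]), 'ft_torque': array([-0.02658346, -0.02691117,  0.03898412]), 'width': 0.08566532270164824}
scene {'fx': 404.56557836600575, 'fy': 404.56557836600575, 'cx': 255.37673704450182, 'cy': 185.60755254199566, 'T': array([[-0.53557858, -0.52275943,  0.66323312, -0.11668443],
       [-0.84441134,  0.34190926, -0.41239246,  0.51069214],
       [-0.01118349, -0.78091014, -0.62454326,  0.73636545],
       [ 0.        ,  0.        ,  0.        ,  1.        ]])}
top {'fx': 487.5181928564286, 'fy': 487.5181928564286, 'cx': 257.62600446013687, 'cy': 190.4986955382608, 'T': array([[ 0.02607648, -0.98804838,  0.1519224 ,  0.31012891],
       [-0.9996508 , -0.02512302,  0.00819245,  0.10638604],
       [-0.00427778, -0.15208297, -0.98835847,  1.56217093],
       [ 0.        ,  0.        ,  0.        ,  1.        ]])}
wrist {'fx': 326.11838658395493, 'fy': 326.11838658395493, 'cx': 259.1102258379688, 'cy': 193.65519916193506, 'T': array([[ 0.42453453, -0.87090796, -0.24756768,  0.30466567],
       [-0.90541097, -0.40871517, -0.11481676, -0.49224085],
       [-0.00118983,  0.27289417, -0.96204332,  0.37292542],
       [ 0.        ,  0.        ,  0.        ,  1.        ]])}
```

View pics/scene0.png

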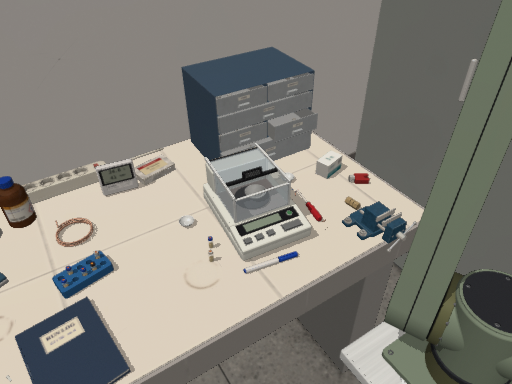

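View pics/top0.png

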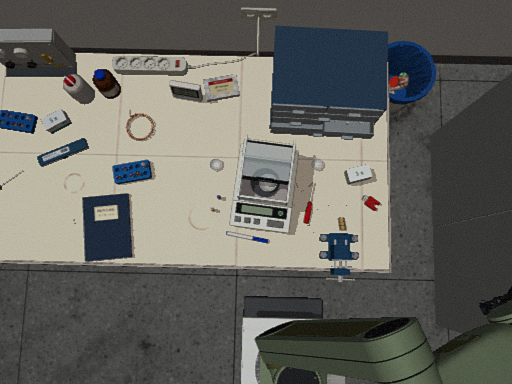

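View pics/wrist0.png

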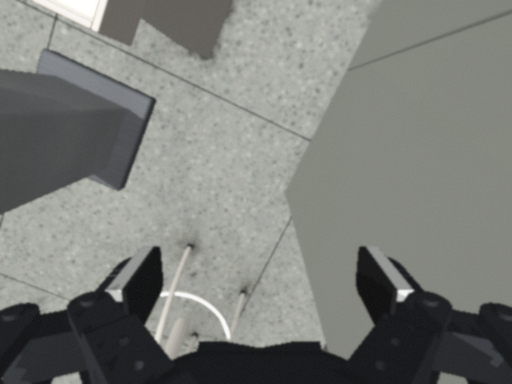

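```bash
cat > h.py <<'E'
import numpy as np,cv2
from cell import state,cams
def ray(n,u,v,info=None):
    i=info or cams.camera_info(n);T=i["T"]
    d=T[:3,:3]@np.array([(u-i["cx"])/i["fx"],(v-i["cy"])/i["fy"],1.]);return T[:3,3],d
def onz(n,u,v,z,info=None):
    o,d=ray(n,u,v,info);return o+d*(z-o[2])/d[2]
def proj(n,p,info=None):
    i=info or cams.camera_info(n);T=i["T"]
    c=T[:3,:3].T@(np.asarray(p)-T[:3,3]);return np.array([i["fx"]*c[0]/c[2]+i["cx"],i["fy"]*c[1]/c[2]+i["cy"]])
def crop(im,x0,y0,x1,y1,s,out):
    cv2.imwrite(out,cv2.resize(im[y0:y1,x0:x1],None,fx=s,fy=s,interpolation=cv2.INTER_CUBIC))
E
python3 - <<'E'
from h import *
a=cv2.imread("pics/top0.png");crop(a,215,125,325,245,5,"pics/top0c.png")
b=cv2.imread("pics/scene0.png");crop(b,195,140,325,255,5,"pics/scene0c.png")
E
```

```text
(no output)
```

View pics/top0c.png

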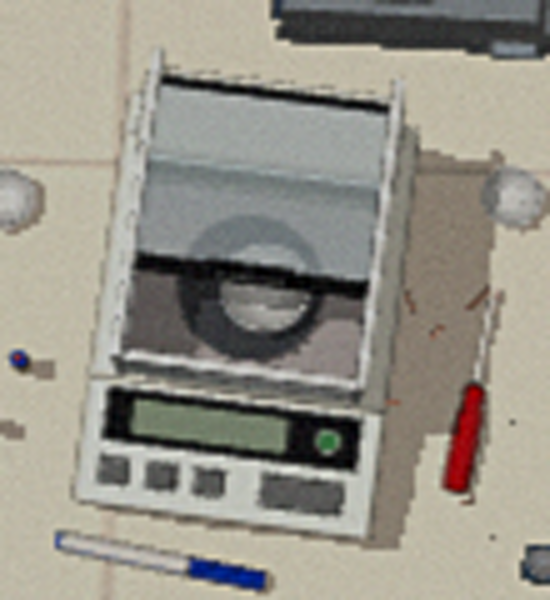

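View pics/scene0c.png

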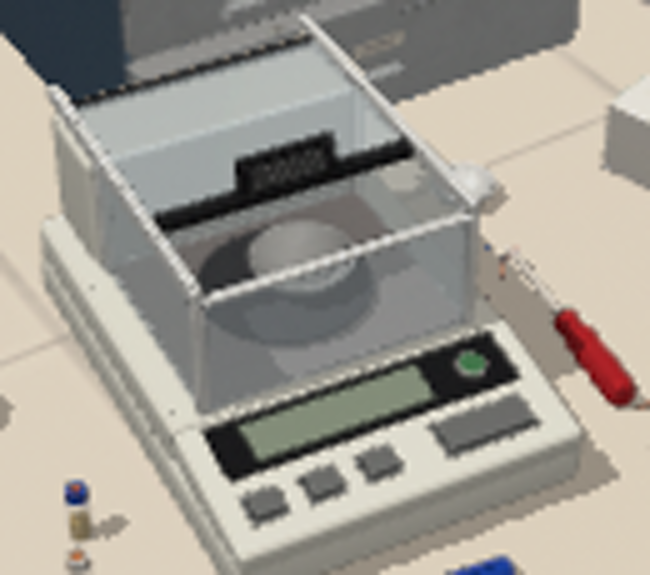

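```bash
python3 - <<'E'
from h import *
np.set_printoptions(precision=4,suppress=True)
def tp(x,y): return 215+x/5-.4,125+y/5-.4
def sp(x,y): return 195+x/5-.4,140+y/5-.4
print("top keys")
for p in [(113,469),(161,475),(208,481),(302,493)]: print(onz("top",*tp(*p),.051))
print("scene keys")
for p in [(266,502),(323,483),(380,462),(486,424)]: print(onz("scene",*sp(*p),.051))
print("rails top view z.134: front L,R; back L,R")
for p in [(119,357),(363,390),(157,52),(399,82)]: print(onz("top",*tp(*p),.134))
print("scene rails front L,R, back L,R")
for p in [(205,298),(472,212),(57,90),(305,20)]: print(onz("scene",*sp(*p),.134))
print("bar ends top .132");
for p in [(135,262),(367,290)]: print(onz("top",*tp(*p),.132))
print("bar ends scene");
for p in [(158,222),(410,150)]: print(onz("scene",*sp(*p),.132))
print("tab top scene .152");
for p in [(235,160),(332,135)]: print(onz("scene",*sp(*p),.152))
print("front corners base z=.043 top");
for p in [(78,497),(368,535)]: print(onz("top",*tp(*p),.043))
E
```

```text
top keys
[0.4531 0.1801 0.051 ]
[0.4501 0.1502 0.051 ]
[0.4471 0.1209 0.051 ]
[0.4411 0.0623 0.051 ]
scene keys
[0.45   0.1812 0.051 ]
[0.4458 0.1524 0.051 ]
[0.4427 0.1223 0.051 ]
[0.4361 0.0649 0.051 ]
rails top view z.134: front L,R; back L,R
[0.5117 0.1747 0.134 ]
[0.4957 0.03   0.134 ]
[0.6981 0.1577 0.134 ]
[0.6832 0.0115 0.134 ]
scene rails front L,R, back L,R
[0.5057 0.1775 0.134 ]
[0.4904 0.0377 0.134 ]
[0.6928 0.1582 0.134 ]
[0.6783 0.0137 0.134 ]
bar ends top .132
[0.5695 0.1671 0.132 ]
[0.556  0.0285 0.132 ]
bar ends scene
[0.5688 0.1671 0.132 ]
[0.5503 0.0325 0.132 ]
tab top scene .152
[0.5679 0.1237 0.152 ]
[0.5594 0.0732 0.152 ]
front corners base z=.043 top
[0.4357 0.2018 0.043 ]
[0.4167 0.0205 0.043 ]
```

Look-alikes considered: for the tare key, the small keys at top px (238,219), (247,220), (257,221) versus the long bar (275,223), which is the one I choose. For the dish, loose discs at (217,164) and (319,163) versus the one on the pan (268,183), which I leave alone. The tab is the upright black block in the scene view at (252,170), and the crops confirm this.

```bash
python3 -m inch '1 -.35 -.5 0 0 0 0;1 -.71 -1 0 0 0 0;1 -.71 -1 0 0 0 0;1 -.71 -1 0 0 0 0;1 -.71 -1 0 0 0 0;1 -.71 -1 0 0 0 0;1 -.71 -1 0 0 0 0;1 -.71 -1 0 0 0 0;1 -.71 -1 0 0 0 0;1 -.71 -1 0 0 0 0;1 -.71 -1 0 0 0 0;1 -.71 -1 0 0 0 0;1 -.71 -1 0 0 0 0;1 -.71 -1 0 0 0 0;1 -.71 -1 0 0 0 0;1 -.71 -1 0 0 0 0;1 -.71 -1 0 0 0 0;1 -.71 -1 0 0 0 0'
```

```text
clock: 1.95
eef_pos: [0.5124, -0.0195, 0.2306]
orientation: [-3.14, 0.013, -1.135]
wrist_force: [0.2, -0.8, -0.7]
width: 0.0001
```

```bash
python3 -m inch '1 0 0 0 0 0 .97;1 0 0 0 0 0 .97;1 0 0 0 0 0 .97;1 0 0 0 0 0 .97;1 0 0 0 0 0 .97;1 0 0 0 0 0 .97;1 0 0 0 0 0 .97;1 0 0 0 0 0 .97;1 0 0 0 0 0 0'; cat > d.py <<'E'
import sys
from h import *
from scipy.spatial.transform import Rotation as R
s=state();r=R.from_euler("xyz",s["orientation"])
t=np.array(eval(sys.argv[1]));yaw=float(sys.argv[2])
d=r.inv().apply(t-s["eef_pos"]);
g=R.from_euler("xyz",[np.pi,0,yaw]);rv=(r.inv()*g).as_rotvec()
print("pos",s["eef_pos"].round(4),"shift rows",(d/.025).round(2),"turn rows",(np.degrees(rv)/4).round(2),"F",s["wrist_force"].round(2))
E
python3 d.py "[.591,.095,.2306]" -1.672
python3 - <<'E'
from h import *
cv2.imwrite("pics/w1.png",cv2.cvtColor(cams.read_camera("wrist"),cv2.COLOR_RGB2BGR))
E
```

```text
clock: 2.85
eef_pos: [0.5069, -0.0063, 0.2287]
orientation: [3.128, 0.017, -1.688]
wrist_force: [0.3, 0.3, -0.2]
width: -0.0002
pos [ 0.5069 -0.0063  0.2287] shift rows [-4.42 -2.86 -0.04] turn rows [ 0.19  0.24 -0.23] F [ 0.25  0.28 -0.22]
```

View pics/w1.png

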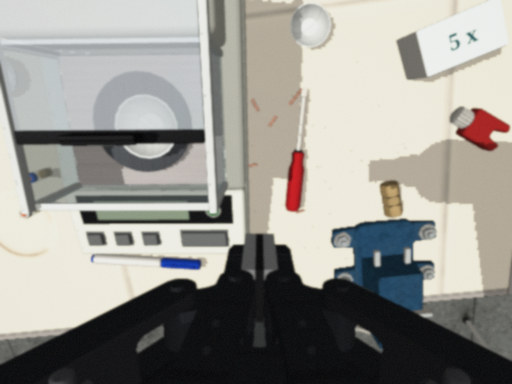

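```bash
python3 - <<'E'
from h import *
a=cv2.imread("pics/w1.png");crop(a,0,110,260,280,3,"pics/w1c.png")
np.set_printoptions(precision=4,suppress=True)
for n,p,z in [("tare",(205,239),.051),("k3",(151,239),.051),("k1",(96,239),.051),("barL",(14,138),.132),("barR",(205,136),.132),("railFL",(22,210),.134),("railFR",(218,211),.134),("marker",(145,262),.007)]: print(n,onz("wrist",*p,z))
E
```

```text
tare [0.4379 0.0615 0.051 ]
k3 [0.4441 0.1192 0.051 ]
k1 [0.4505 0.1784 0.051 ]
barL [0.5677 0.1681 0.132 ]
barR [0.5532 0.0282 0.132 ]
railFL [0.5133 0.1787 0.134 ]
railFR [0.4958 0.0271 0.134 ]
marker [0.3961 0.1522 0.007 ]
```

View pics/w1c.png

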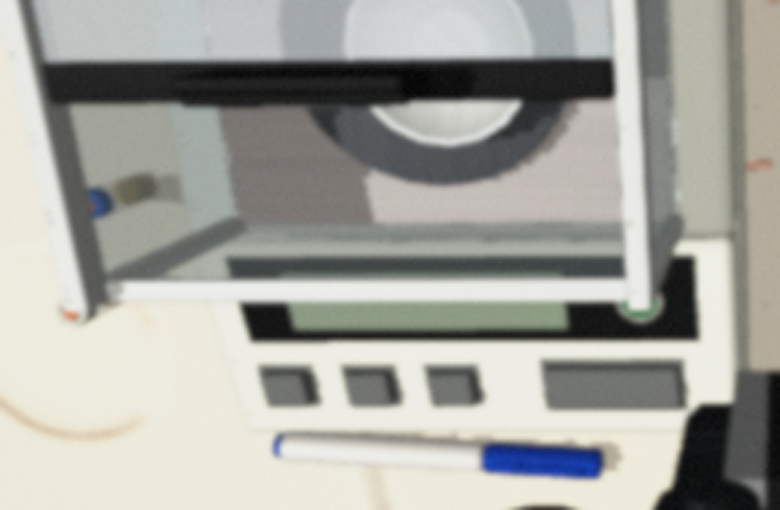

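```bash
python3 -m inch '1 -.9 -.6 0 .19 .24 -.23;1 -.9 -.6 0 0 0 0;1 -.9 -.6 0 0 0 0;1 -.9 -.6 0 0 0 0;1 -.8 -.5 0 0 0 0;1 0 0 0 0 0 0';python3 d.py "[.591,.095,.141]" -1.672
python3 - <<'E'
from h import *
im=cv2.cvtColor(cams.read_camera("scene"),cv2.COLOR_RGB2BGR);crop(im,180,100,330,230,5,"pics/s2.png")
E
```

```text
clock: 3.5
eef_pos: [0.5902, 0.1013, 0.2285]
orientation: [3.14, -0.0, -1.662]
wrist_force: [-0.2, 0.3, -0.0]
width: -0.0002
pos [0.5902 0.1013 0.2285] shift rows [ 0.25 -0.06  3.5 ] turn rows [ 0.02 -0.    0.14] F [-0.24  0.35 -0.03]
```

View pics/s2.png

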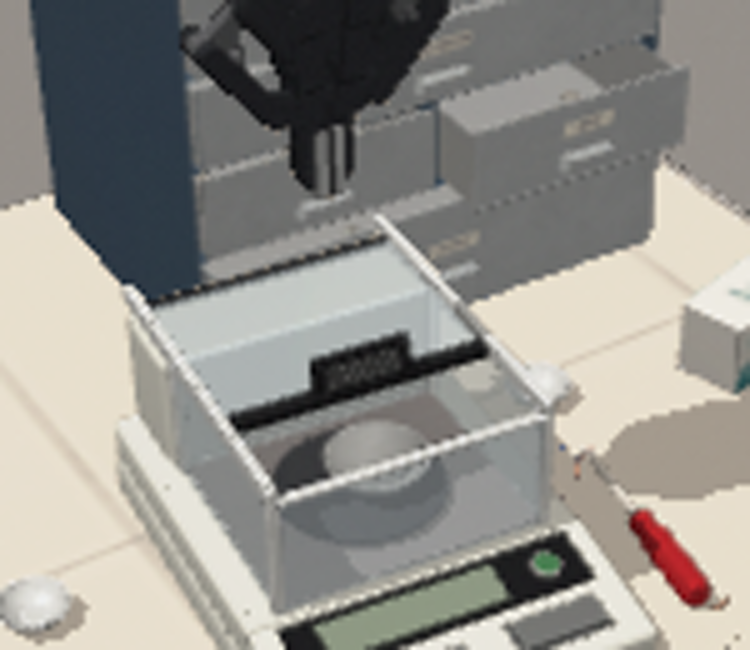

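```bash
python3 -m inch '1 .25 0 .7 0 0 .14;1 0 0 .8 0 0 0;1 0 0 .8 0 0 0;1 0 0 .5 0 0 0;1 0 0 .3 0 0 0;1 0 0 0 0 0 0';python3 d.py "[.591,.095,.141]" -1.672
python3 - <<'E'
from h import *
im=cv2.cvtColor(cams.read_camera("scene"),cv2.COLOR_RGB2BGR);crop(im,180,100,330,230,5,"pics/s3.png")
im=cv2.cvtColor(cams.read_camera("wrist"),cv2.COLOR_RGB2BGR);cv2.imwrite("pics/w3.png",im)
E
```

```text
clock: 4.15
eef_pos: [0.5846, 0.0904, 0.1498]
orientation: [3.139, -0.003, -1.671]
wrist_force: [-0.2, -0.4, -0.1]
width: 0.0001
pos [0.5846 0.0904 0.1498] shift rows [-0.21 -0.24  0.35] turn rows [ 0.04 -0.05  0.02] F [-0.21 -0.4  -0.12]
```

View pics/s3.png

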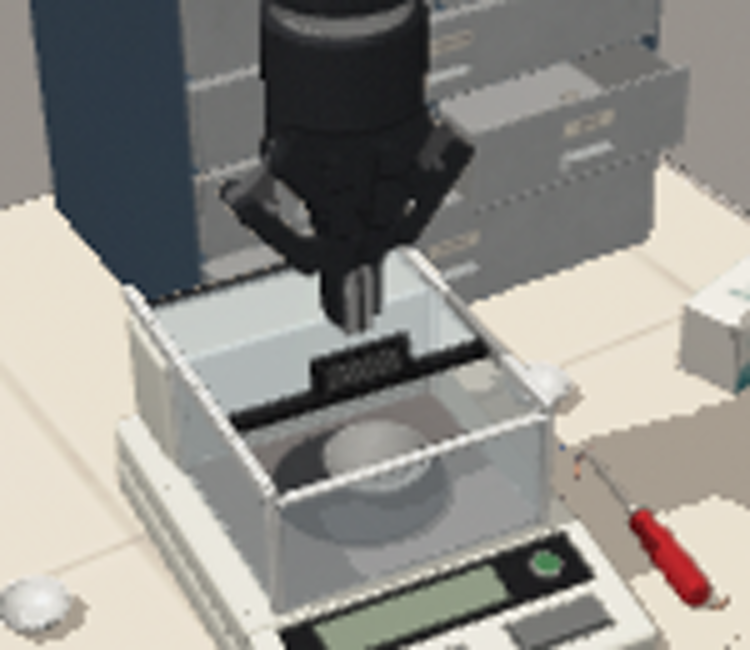

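View pics/w3.png

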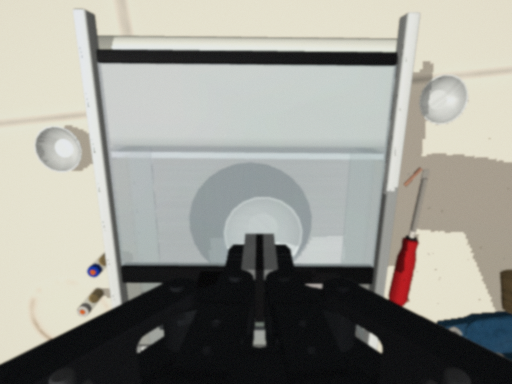

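```bash
python3 -m inch '1 -.1 -.25 0 0 0 0;1 -.1 0 .2 0 0 0;1 0 0 .2 0 0 0;1 0 0 0 0 0 0';python3 d.py "[.570,.097,.141]" -1.672
```

```text
clock: 4.65
eef_pos: [0.5948, 0.0958, 0.143]
orientation: [-3.136, -0.001, -1.67]
wrist_force: [0.1, -0.1, -1.1]
width: -0.0003
pos [0.5948 0.0958 0.143 ] shift rows [0.05 0.99 0.07] turn rows [-0.07 -0.02  0.03] F [ 0.15 -0.1  -1.08]
```

```bash
python3 -m inch '1 0 .2 0 -.05 0 0;1 0 .2 0 0 0 0;1 0 .2 0 0 0 0;1 0 .2 0 0 0 0';python3 d.py "[.55,.0985,.141]" -1.672
```

```text
clock: 5.05
eef_pos: [0.5738, 0.098, 0.1428]
orientation: [-3.14, -0.001, -1.67]
wrist_force: [1.4, -0.0, -1.2]
width: -0.0001
pos [0.5738 0.098  0.1428] shift rows [0.07 0.95 0.07] turn rows [-0.03 -0.02  0.03] F [ 1.36 -0.03 -1.18]
```

```bash
python3 -m inch '1 0 .18 0 0 0 0;1 0 .18 0 0 0 0;1 0 .18 0 0 0 0;1 0 .18 0 0 0 0;1 0 .18 0 0 0 0';python3 d.py "[.55,.0985,.141]" -1.672
```

```text
clock: 5.55
eef_pos: [0.55, 0.1004, 0.1431]
orientation: [-3.137, -0.001, -1.67]
wrist_force: [1.5, -0.7, -1.2]
width: 0.0001
pos [0.55   0.1004 0.1431] shift rows [ 0.08 -0.01  0.08] turn rows [-0.07 -0.01  0.03] F [ 1.48 -0.74 -1.17]
```

```bash
python3 -m inch '1 0 .15 0 0 0 0;1 0 .15 0 0 0 0;1 0 .15 0 0 0 0;1 0 .15 0 0 0 0';python3 d.py "[.52,.1015,.141]" -1.672
python3 - <<'E'
from h import *
im=cv2.cvtColor(cams.read_camera("scene"),cv2.COLOR_RGB2BGR);crop(im,180,100,330,230,5,"pics/s4.png")
E
```

```text
clock: 5.95
eef_pos: [0.5339, 0.1022, 0.1432]
orientation: [-3.136, -0.0, -1.67]
wrist_force: [1.0, 0.5, -1.6]
width: 0.0
pos [0.5339 0.1022 0.1432] shift rows [0.08 0.55 0.08] turn rows [-0.07 -0.01  0.03] F [ 0.98  0.55 -1.59]
```

View pics/s4.png

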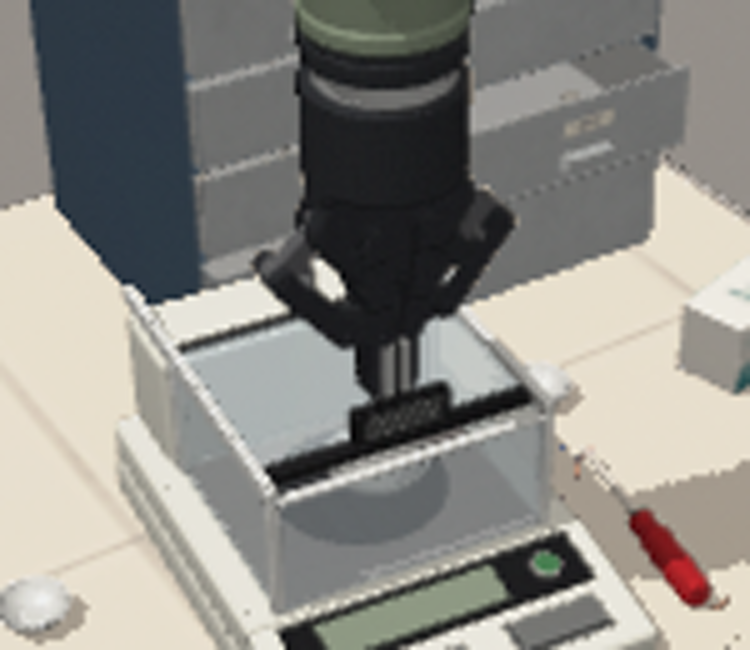

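```bash
python3 -m inch '1 0 .12 0 0 0 0;1 0 .12 0 0 0 0;1 0 .12 0 0 0 0';python3 -m inch '1 0 .1 0 0 0 0;1 0 .1 0 0 0 0'
```

```text
clock: 6.3
eef_pos: [0.5265, 0.103, 0.1435]
orientation: [-3.13, -0.0, -1.669]
wrist_force: [11.8, -2.6, -7.1]
width: 0.0002
clock: 6.5
eef_pos: [0.5266, 0.103, 0.1437]
orientation: [-3.117, 0.0, -1.668]
wrist_force: [8.0, -0.8, -6.5]
width: 0.0001
```

```bash
python3 -m inch '1 0 .1 0 0 0 0';python3 -m inch '1 0 .1 0 0 0 0';python3 -m inch '1 0 .1 0 0 0 0'
```

```text
clock: 6.6
eef_pos: [0.5267, 0.103, 0.1437]
orientation: [-3.111, 0.0, -1.668]
wrist_force: [8.3, -0.7, -5.2]
width: 0.0001
clock: 6.7
eef_pos: [0.5267, 0.103, 0.1438]
orientation: [-3.105, 0.001, -1.668]
wrist_force: [7.7, -0.9, -5.8]
width: -0.0003
clock: 6.8
eef_pos: [0.5268, 0.103, 0.1439]
orientation: [-3.099, 0.001, -1.667]
wrist_force: [7.8, -0.7, -5.5]
width: 0.0004
```

```bash
python3 -m inch '1 0 -.2 0 0 0 0;1 0 -.3 0 0 0 0;1 0 -.3 0 0 0 0;1 0 0 -.5 0 0 0;1 0 0 -1 0 0 0;1 0 0 -1 0 0 0;1 0 0 -1 0 0 0;1 0 0 0 0 0 0';python3 d.py "[.4385,.0625,.12]" -1.672
python3 - <<'E'
from h import *
im=cv2.cvtColor(cams.read_camera("scene"),cv2.COLOR_RGB2BGR);crop(im,180,100,330,230,5,"pics/s5.png")
im=cv2.cvtColor(cams.read_camera("wrist"),cv2.COLOR_RGB2BGR);cv2.imwrite("pics/w5.png",im)
E
```

```text
clock: 7.6
eef_pos: [0.5438, 0.1007, 0.2337]
orientation: [-3.109, -0.001, -1.668]
wrist_force: [-0.3, 0.8, 0.8]
width: -0.0002
pos [0.5438 0.1007 0.2337] shift rows [1.93 4.19 4.42] turn rows [-0.46 -0.01  0.06] F [-0.34  0.83  0.8 ]
```

View pics/s5.png

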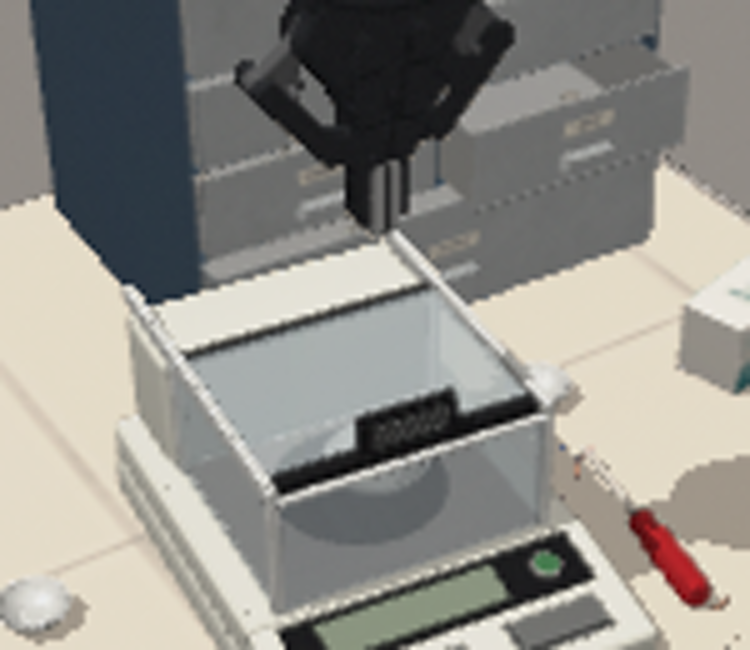

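View pics/w5.png

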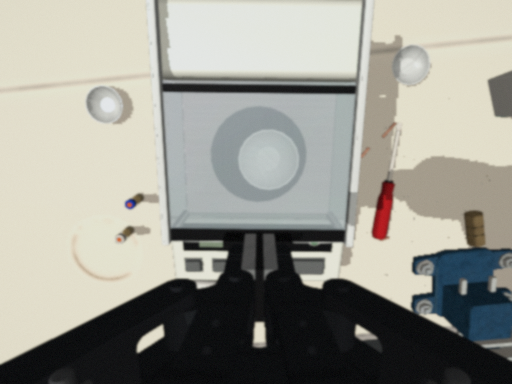

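```bash
python3 -m inch '1 .38 .8 0 0 0 0;1 .38 .85 0 0 0 0;1 .38 .85 0 0 0 0;1 .38 .85 0 0 0 0;1 .38 .85 0 0 0 0;1 0 0 0 .9 0 0;1 0 0 0 .9 0 0;1 0 0 0 .2 0 0;1 0 0 0 0 0 0'; cat > k.py <<'E'
import sys
from h import *
from scipy.spatial.transform import Rotation as R
h=float(sys.argv[1])
s=state();r=R.from_euler("xyz",s["orientation"])
g=R.from_euler("z",-1.672)*R.from_euler("x",np.pi)*R.from_euler("x",.17)
t=np.array([.4385,.0625,.051])-h*g.apply([0,0,1])
print("tool z",g.apply([0,0,1]).round(3),"pos",s["eef_pos"].round(4),"shift",(r.inv().apply(t-s["eef_pos"])/.025).round(2),"turn",(np.degrees((r.inv()*g).as_rotvec())/4).round(2),"F",s["wrist_force"].round(2),s["clock"])
E
python3 k.py .04
```

```text
clock: 8.6
eef_pos: [0.4213, 0.0606, 0.2135]
orientation: [-3.001, -0.009, -1.668]
wrist_force: [1.0, 0.5, -0.1]
width: -0.0
tool z [ 0.168 -0.017 -0.986] pos [0.4213 0.0606 0.2135] shift [-0.19  0.29  4.93] turn [ 0.42 -0.12  0.08] F [ 0.99  0.53 -0.14] 8.6
```

```bash
python3 -m inch '1 -.1 .1 .6 .4 -.1 .08;1 -.1 .1 1 0 0 0;1 0 .1 1 0 0 0;1 0 0 .8 0 0 0;1 0 0 .6 0 0 0;1 0 0 0 0 0 0'
python3 k.py .02
python3 - <<'E'
from h import *
im=cv2.cvtColor(cams.read_camera("scene"),cv2.COLOR_RGB2BGR);crop(im,190,120,330,250,5,"pics/s6.png")
im=cv2.cvtColor(cams.read_camera("wrist"),cv2.COLOR_RGB2BGR);cv2.imwrite("pics/w6.png",im)
E
```

```text
clock: 9.2
eef_pos: [0.4341, 0.0649, 0.1083]
orientation: [-2.978, -0.002, -1.673]
wrist_force: [0.2, -0.6, 0.8]
width: 0.0001
tool z [ 0.168 -0.017 -0.986] pos [0.4341 0.0649 0.1083] shift [0.07 0.19 1.49] turn [ 0.1  -0.03 -0.01] F [ 0.19 -0.56  0.85] 9.2
```

View pics/s6.png

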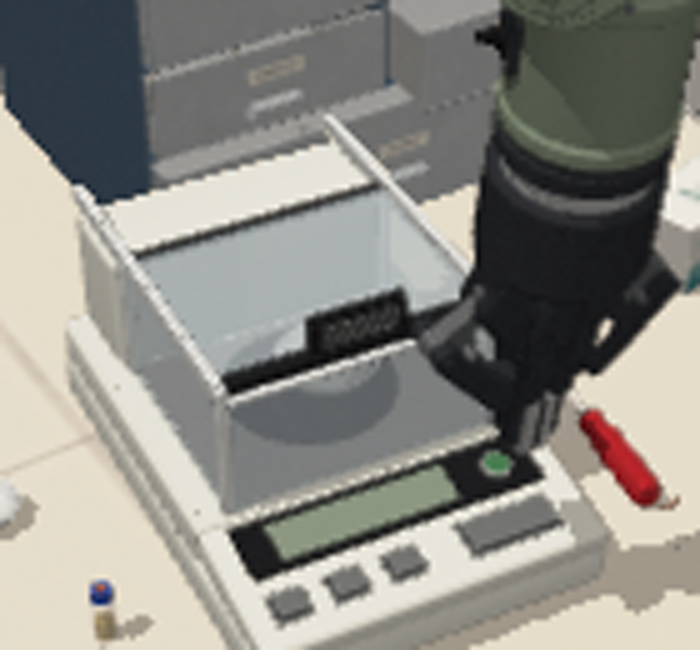

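View pics/w6.png

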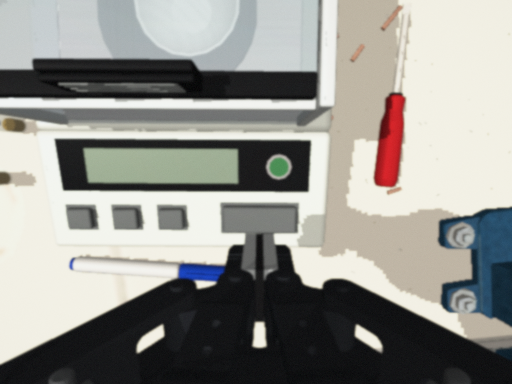

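```bash
python3 -c "
from h import *
print(onz('wrist',259.5,217.5,.051),proj('wrist',[.4385,.0625,.051]))"
python3 -m inch '1 .07 .2 .4 .1 0 0;1 0 0 .4 0 0 0;1 0 0 .3 0 0 0;1 0 0 0 0 0 0'
python3 k.py .006
```

```text
[0.43920547 0.06315522 0.051     ] [260.60147252 218.45410015]
clock: 9.7
eef_pos: [0.4387, 0.0639, 0.0842]
orientation: [-2.961, 0.001, -1.673]
wrist_force: [-0.7, -0.9, 0.3]
width: -0.0
tool z [ 0.168 -0.017 -0.986] pos [0.4387 0.0639 0.0842] shift [0.06 0.24 1.07] turn [-0.16  0.01 -0.02] F [-0.68 -0.92  0.33] 9.7
```

Key position is confirmed to within 1 mm. Lower in small steps.

```bash
python3 -m inch '1 .05 .2 .3 -.16 0 0;1 0 .1 .3 0 0 0;1 0 0 .3 0 0 0;1 0 0 0 0 0 0'
python3 k.py 0
```

```text
clock: 10.1
eef_pos: [0.4358, 0.0631, 0.0596]
orientation: [-2.971, 0.001, -1.673]
wrist_force: [-0.8, 0.2, -0.5]
width: -0.0003
tool z [ 0.168 -0.017 -0.986] pos [0.4358 0.0631 0.0596] shift [ 0.01 -0.05  0.36] turn [-0.01  0.02 -0.02] F [-0.8   0.15 -0.46] 10.1
```

```bash
python3 -m inch '1 0 0 .14 0 0 0;1 0 0 .1 0 0 0;1 0 0 0 0 0 0';python3 k.py 0
```

```text
clock: 10.4
eef_pos: [0.437, 0.063, 0.053]
orientation: [-2.971, 0.001, -1.673]
wrist_force: [-0.3, 0.4, 0.8]
width: -0.0003
tool z [ 0.168 -0.017 -0.986] pos [0.437 0.063 0.053] shift [ 0.01 -0.05  0.09] turn [-0.01  0.02 -0.02] F [-0.3  0.4  0.8] 10.4
```

```bash
for i in 1; do python3 -m inch '1 0 0 .06 0 0 0;1 0 0 .06 0 0 0'; python3 -m inch '1 0 0 .05 0 0 0'; python3 k.py 0; done
```

```text
clock: 10.6
eef_pos: [0.4378, 0.063, 0.0503]
orientation: [-2.97, 0.002, -1.673]
wrist_force: [-1.6, -0.3, 3.0]
width: -0.0004
clock: 10.7
eef_pos: [0.438, 0.063, 0.0491]
orientation: [-2.97, 0.002, -1.673]
wrist_force: [-2.1, -0.3, 3.7]
width: 0.0002
tool z [ 0.168 -0.017 -0.986] pos [0.438  0.063  0.0491] shift [ 0.02 -0.03 -0.07] turn [-0.02  0.02 -0.02] F [-2.1  -0.28  3.72] 10.7
```

```bash
python3 -m inch '1 0 0 .04 0 0 0';  python3 -m inch '1 0 0 .02 0 0 0'; python3 k.py 0
python3 - <<'E'
from h import *
im=cv2.cvtColor(cams.read_camera("wrist"),cv2.COLOR_RGB2BGR);crop(im,40,120,340,290,2.5,"pics/w7.png")
E
```

```text
clock: 10.8
eef_pos: [0.4381, 0.063, 0.0483]
orientation: [-2.97, 0.002, -1.673]
wrist_force: [-1.7, 0.5, 4.0]
width: -0.0002
clock: 10.9
eef_pos: [0.4382, 0.0629, 0.0479]
orientation: [-2.97, 0.002, -1.673]
wrist_force: [-1.7, 0.4, 5.1]
width: 0.0001
tool z [ 0.168 -0.017 -0.986] pos [0.4382 0.0629 0.0479] shift [ 0.02 -0.04 -0.12] turn [-0.02  0.02 -0.02] F [-1.69  0.43  5.11] 10.9
```

View pics/w7.png

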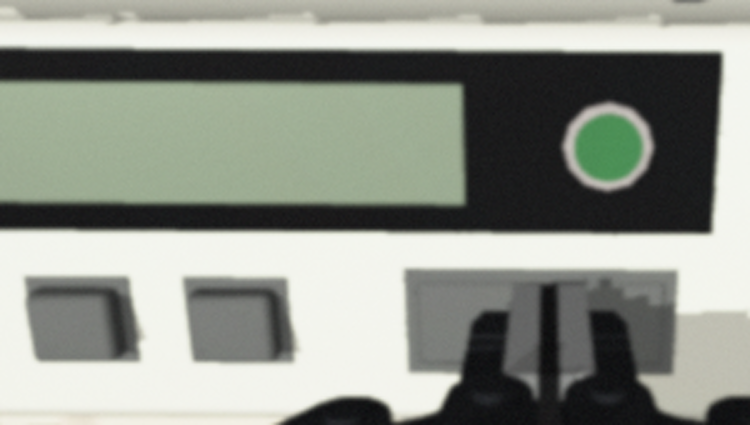

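```bash
python3 -m inch '1 0 0 .03 0 0 0'; python3 k.py 0;  python3 -m inch '1 0 0 -.1 0 0 0;1 0 0 -.3 0 0 0;1 0 0 -.4 0 0 0;1 0 0 -.7 0 0 0;1 0 0 -1 0 0 0;1 0 0 -1 0 0 0;1 0 0 -1 0 0 0;1 0 0 0 0 0 0'
python3 - <<'E'
from h import *
im=cv2.cvtColor(cams.read_camera("wrist"),cv2.COLOR_RGB2BGR);cv2.imwrite("pics/w8.png",im)
im=cv2.cvtColor(cams.read_camera("scene"),cv2.COLOR_RGB2BGR);crop(im,180,120,340,270,4.5,"pics/s8.png")
E
```

```text
clock: 11.05
eef_pos: [0.4383, 0.063, 0.0476]
orientation: [-2.97, 0.002, -1.673]
wrist_force: [-6.4, 1.0, 16.0]
width: 0.0
tool z [ 0.168 -0.017 -0.986] pos [0.4383 0.063  0.0476] shift [ 0.02 -0.03 -0.13] turn [-0.02  0.02 -0.02] F [-6.42  0.98 15.96] 11.05
clock: 11.85
eef_pos: [0.4183, 0.065, 0.1652]
orientation: [-2.968, 0.002, -1.673]
wrist_force: [0.1, 0.1, 0.4]
width: 0.0004
```

View pics/w8.png

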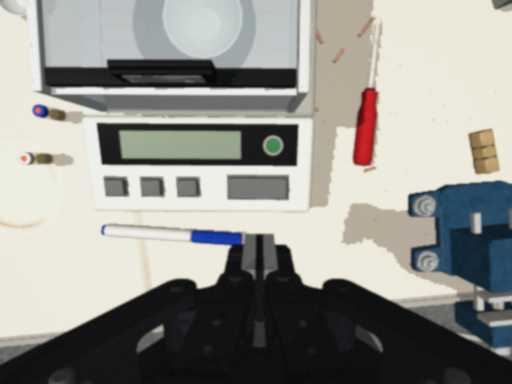

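View pics/s8.png

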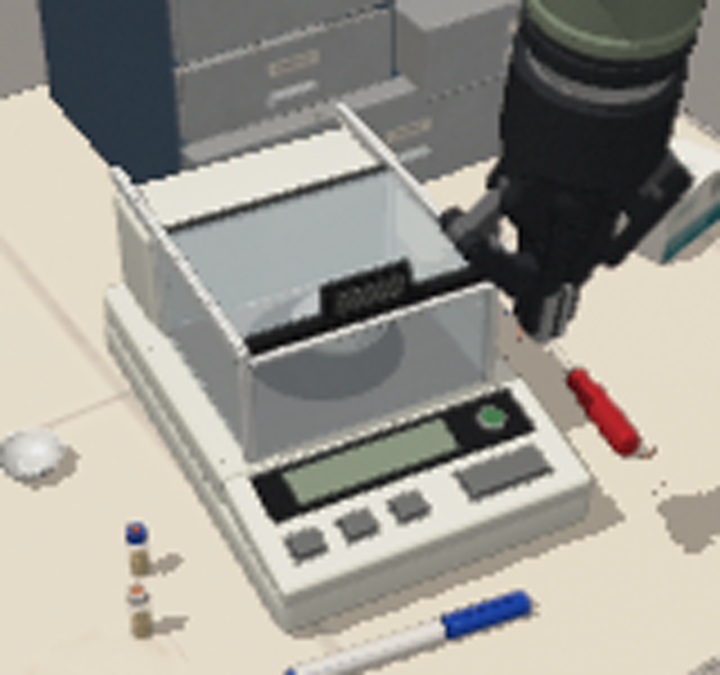

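```bash
python3 -m inch '1 0 0 -1 0 0 0;1 0 0 -1 0 0 0;1 0 0 -.6 0 0 0;1 0 0 0 0 0 0;1 0 0 0 0 0 0'; python3 -c "
from h import *
im=cv2.cvtColor(cams.read_camera('scene'),cv2.COLOR_RGB2BGR);crop(im,180,120,340,270,4.5,'pics/s9.png')
print(state()['wrist_force'],abs(state()['joint_velocities']).max())
from cell import workorder;print(workorder.sign_off())"
```

```text
clock: 12.45
eef_pos: [0.4019, 0.065, 0.2214]
orientation: [-2.989, -0.003, -1.673]
wrist_force: [-0.3, 0.1, 0.1]
width: -0.0001
[-0.37986852  0.38341594 -0.8337797 ] 0.003750976685474006
the job is handed in; nothing more can be done
None
```

View pics/s9.png

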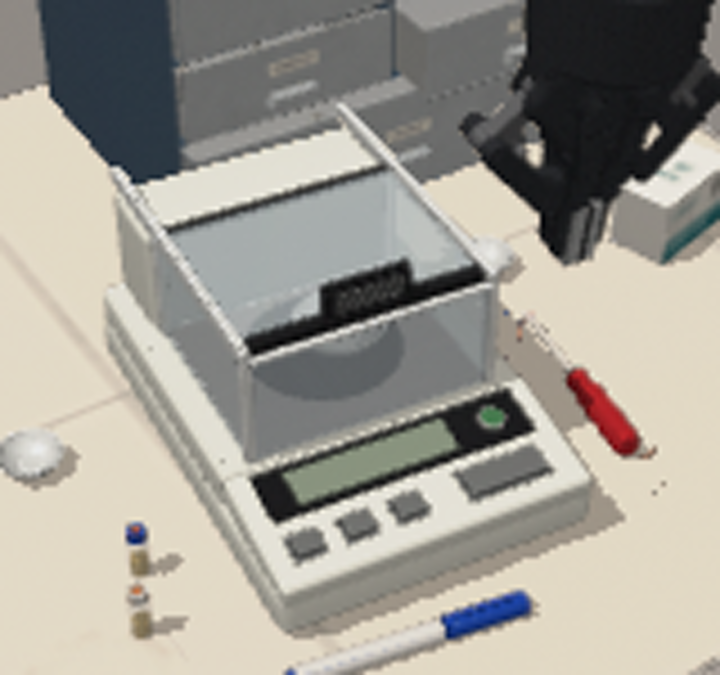

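The door is shut and the tare key has been pressed and released. The job was handed in at about 12.5 s.

- **Door:** I pushed the back of the tab with the shut fingertips, against about 1.5 N, until the door met its stop. The force there peaked near 12 N and settled at about 8 N. After I backed off, the pictures showed the tab bar against the front rail.
- **Tare key:** I then pressed it square to the panel. The force rose from 3 to 5 N, and the close-up showed the key nearly flush.
- **A harder press than intended:** The last small step, made to be sure, ran into the key's stop and read about 17 N for a moment. That is firmer than the light press you asked for.
- **Last checks:** After I withdrew, the key looked level with the others and the fingers were clear. The wrist force was under 1 N. The dish, vials, screwdriver and marker looked unmoved, and no other key was touched.

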